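Load the sharpening plate under the holder's spring clip

ROBOT

A 7-joint arm with a two-finger parallel gripper is mounted at the origin on the work surface. World frame = base frame: x ahead of the robot, y to its left, z up, the work surface at z = 0. Lengths are in mm, angles in rad, forces in N, time in s.
With the tool pointing down it reaches from about 400 to 875 mm from the base axis. Payload 4.4 kg.
Tool frame: the origin (TCP) lies midway between the tips of the shut fingers; the grasp point (between the pads) lies 19 mm behind it; z points along the fingers, y is the line along which they close (so a half turn about z gives the same grasp; the last joint's range is limited). The gripper opens to 85 mm and grips with 20 to 120 N. Pads are 22 mm wide; open, the fingers measure 114 mm over their backs; the gripper's body (76 mm by 85 mm) begins 54 mm behind the grasp point. The pads swing forward as they close: fully open they stand 13 mm farther back than shut.
Start: joints at [1.099, 0.628, 0.038, 1.517, -0.027, 0.996, -0.02], TCP at [256.619, -597.214, 201.213] pointing down, gripper open.
Joint ranges: [-3.06, 3.06], [-0.37, 2.12], [-1.25, 1.32], [0.18, 2.47], [-1.1, 4.24], [0.23, 1.98], [-2.94, 2.94]. Speed limits (rad/s): [2.57, 2.57, 3.14, 3.14, 3.14, 3.14, 3.14].

INTERFACE

Orientations are given as [roll, pitch, yaw] about the fixed x, y, z axes, in that order (R = Rz(yaw) Ry(pitch) Rx(roll)).
In Python, from cell import telemetry, eyes, ctrl, finder gives the robot as it stands.
- The arm moves only by the tool move_arm, never from a script. Its argument "steps" is a list of rows, each a list of 7 numbers: the turn, a rotation vector about the world's x, y, z in degrees, then the shift along the world's x, y, z in m, then the finger opening in m, from 0 to 0.0854. A call has 1 to 5 rows; each row shifts and turns the commanded pose from where the row before left it; what a row does not reach is not made up. A row lasts 1/10 s, in which the tool goes at most 50 mm and 8.59 degrees, less where a joint would pass 70% of its speed; a pose out of reach is approached as far as the arm can. A call with a gripper value outside its range is refused whole. The fingers move at their own pace and stop on an object; the grip force is fixed at half the most. Time passes only in rows, so rows that do not move let the fingers close. It gives the time, the measured TCP pose, the force, the opening and the grip force at its end, in the units of the state.
- telemetry.read_state(): the state, without advancing time (a new reading comes with each control period).
- eyes.get_image(name): name is "side" or "top" or "wrist"; returns (picture, depth): 400x640x3 uint8, blue, green, red; 400x640 float32, mm along the optical axis (not along the pixel's ray), 0 where there is no reading.
- eyes.calibration(name): a dict with "fx", "fy", "cx", "cy" (pixels), "distortion" ([k1, k2, p1, p2, k3] as OpenCV has them; the pictures are not rectified), "position" and "attitude" of the camera in the world. Camera axes: x right, y down, z forward; pixel columns grow to the right and rows downward; lengths in mm; the calibration is good to about 2 mm. A picture is of the moment at which its call begins: read the wrist's pose just before it. calibration takes no time and is no camera call; for the wrist camera it gives the pose at the moment of the call.
- ctrl.finish_job(): hands the job in; it is judged then, once.
Trained networks look in the newest picture that a camera, given by its name, has taken for a name from the list of things; names that differ only in an ending like _2 or _b are one class to them, and where a whole thing is asked for, a point or a joint stands for the part that bears it (a point fixed in the world has none). Each returns a list of dicts, best first, with "confidence" (0 to 1); they miss things now and then, are a little off and sometimes report something else, mostly with a low value. They report only what shows in the picture. A call takes as long as a camera call. They do not tell look-alikes from the thing itself.
- finder.boxes_of(camera, name): "location" ([x, y, z] in mm, in the coordinates of the camera as it stood for that picture, good to about 4 mm: the middle of the surface that is visible of it).
- finder.cut_out(camera, name): "mask" (400x640 bool, what is visible of it).
- finder.pinpoint(camera, name): "location" ([x, y, z] in mm, in the coordinates of the camera as it stood for that picture, good to about 4 mm: a listed point, or the origin of a listed thing).
The state is a dict: "clock": time; "qpos": joint angles; "qd": joint speeds; "tau": joint torques, N m; "eef_pos": TCP position; "tool_rot": TCP orientation; "force": force on the tool from outside, world axes, zero at the start; "torque": the same for the moment, N m; "width": finger opening in mm; "gripper_force": force on a finger pad.
Only numpy, scipy, OpenCV 4.12 (cv2) and the standard library are available. Lean on these libraries where they do the work, as an engineer would, in place of code of your own. Each camera call takes 0.05 s, during which the arm holds its last target. There are 200 camera calls.

TASK

In the fish shop's prep corner, load the blue sharpening plate into its bench holder without grasping or lifting it: press the holder's red clip bar down with one fingertip, keep it held down, and with the other fingertip push the plate along its channel, beneath the raised jaw, until it is fully home against the end stop. Only then let the clip up so that its jaw clamps the plate, and move the hand clear. Leave the yellow plate, the green bottle and the cup where they are.

Things in the scene. Friction and masses are not known exactly. Their poses are not given: they have to be found in the camera images.
- holder: Fixed black and grey plate holder. Origin: underside, on the channel's centre line. x: push direction, to the end stop; y: to the red bar's side; z up. In its frame, mm: channel floor at z 20, x -134 (open) to 60; rails at y -26.5 and 26.5, 6 thick, tops at z 27. Pivot tube of the clip: along x, radius 5, axis at y 40, z 38. Under the red bar the base is 10 high.
- stop (a point): Middle of the foot of the end stop's face, at the channel's far end (holder x 60, y 0, z 20 mm; the stop is 14 mm high). Fully home, the plate's front edge touches it: plate origin at holder x 20, rear edge at x -20.
- jaw (a point): Underside of the clip's rounded steel jaw nose (moves with the clip), at holder y 2 mm; the jaw spans holder x 32 to 48. With no plate it rests 6 mm above the channel floor and blocks the 12 mm plate; bar pressed level, it is 16.5 mm above the floor.
- clip (a joint): Rocking angle of the spring clip, rad: 0 at rest with no plate, grows as the red bar is pressed down. Jaw resting on the plate: about 0.16; clear of it: above 0.19; bar level: 0.28, needing about 6 N; hard stop 0.34. It springs back when let go. Level, the bar's top is 4 mm above the channel floor, so the other fingertip at the same height meets the plate's rear edge.
- clip_pad (a point): Centre of the top of the red press bar (moves with it). Bar: 120 mm along holder x (-135 to -15), 38 mm wide (holder y 54 to 92 when level); a fingertip can slide along it while holding it down. At rest it slopes up outwards by 0.28 rad, this point at holder y 76, z 34 mm, outer edge at z 39; pressed level: y 73, z 24.
- plate: Loose sharpening plate: blue plastic block with a perforated steel face, 80 x 50 x 12 mm (x, y, z), 0.2 kg or so. Origin: centre of its underside, x along the 80 mm. It starts in the holder's channel, short of the jaw, with x along the holder's x. A fingertip left pressed against its edge drags it up when raised: draw back first.
- spare: Loose yellow plate of the same size, a bystander on the work surface; origin: centre of the underside.
- bottle: Loose green bottle, 54 mm across, 130 mm high, a bystander; origin: centre of the underside.
- cup: Loose white cup, 70 mm across, 70 mm high, a bystander; origin: centre of the underside.
There are look-alikes about, which are no part of the job. Several things look just like the holder: the one meant starts farthest to the robot's left. Leave any pink look-alike of the plate alone.

How it is judged:
By the outcome, as a careful person would: the job done as asked, in the order asked, and still so for the second after the job is handed in, with the robot touching nothing.
It also fails if it takes over 42 s, if anything falls off the work surface, if the arm or the gripper's body presses on something with over 40 N, if the wrist force passes 120 N, or if a joint passes its speed limit or range.

## Working session

There is one attempt and no reset: what is moved stays moved. The work goes in short steps, Python scripts to look and compute and a tool call to move; the robot and the scene stay as the last step left them, time stands still between calls to the robot, and variables do not carry over. Pictures are saved under pics/ and viewed, at most 10 in all, crops included, and the job is handed in when it is done.

Besides the shell and the picture viewer there is one more tool, called after ">>>" as name(argument=value, ...) on one line, values as JSON. move_arm: Moves the arm, as the interface text tells. Its arguments: {"type":"object","properties":{"steps":{"type":"array"}},"required":["steps"]}

```bash
mkdir -p pics
cat > h.py <<'E'
import numpy as np, cv2
from scipy.spatial.transform import Rotation as R
from cell import telemetry, eyes, ctrl, finder
def cal(n):
    c=eyes.calibration(n); a=np.array(c["attitude"],float)
    Rm=a if a.shape==(3,3) else R.from_euler('xyz',a).as_matrix()
    return c,Rm,np.array(c["position"],float)
def world(n,p):
    c,Rm,t=cal(n); return Rm@np.array(p)+t
E
python3 - <<'E'
from h import *
s=telemetry.read_state(); print(s)
for n in ["top","side"]:
    im,d=eyes.get_image(n); cv2.imwrite(f"pics/{n}1.png",im); print(n,eyes.calibration(n))
    for k in ["holder","stop","jaw","clip_pad","plate","spare","bottle","cup"]:
        for r in finder.pinpoint(n,k)[:5]: print(n,k,round(r["confidence"],2),world(n,r["location"]).round(0))
E
```

```text
{'clock': 0.0, 'qpos': array([ 1.09914786,  0.62932315,  0.03840644,  1.51839474, -0.02697786,
        0.99627707, -0.01998461]), 'qd': array([ 1.69981873e-03, -1.82775797e-03, -1.79430658e-03,  8.54831266e-04,
       -1.65944041e-04, -5.86288190e-04, -7.50611578e-05]), 'tau': array([-1.73804779e-04, -5.63400364e+01,  1.22592911e+00, -1.93439752e+01,
        1.08880940e-02,  1.04703259e-02, -2.09284093e-05]), 'eef_pos': array([ 256.38631373, -596.55073058,  200.29482996]), 'tool_rot': array([-3.13970749e+00,  2.18200601e-05,  4.05904050e-01]), 'force': array([-0.28562431,  0.08523311,  0.29495726]), 'torque': array([ 0.0142031 , -0.03144455, -0.01735541]), 'gripper_force': 0.0, 'width': 85.0608592434041}
top {'fx': 361.631611335959, 'fy': 361.631611335959, 'cx': 320.3791230195142, 'cy': 201.97278508483245, 'distortion': array([-0.03433388,  0.        ,  0.        ,  0.        ,  0.        ]), 'position': array([ 369.77092769, -120.90673855,  971.38237316]), 'attitude': array([-2.9443163 ,  0.01076184, -1.57563351])}
top holder 0.87 [ 771. -273.    0.]
top holder 0.85 [587. -21.  -3.]
[... 804 characters left out ...]
.28556958,  0.00503615, -3.1084384 ])}
side holder 0.72 [ 567. -506.   -2.]
side holder 0.57 [586. -23.   0.]
side holder 0.55 [ 776. -275.    3.]
side holder 0.29 [639. 172.  -1.]
side holder 0.2 [ 457. -157.    1.]
side stop 0.85 [ 830. -298.   18.]
side stop 0.83 [ 620. -511.   20.]
side stop 0.75 [642. -43.  21.]
side jaw 0.96 [ 601. -507.   24.]
side jaw 0.77 [ 813. -290.   29.]
side jaw 0.71 [626. -38.  21.]
side clip_pad 0.73 [535.  74.  33.]
side clip_pad 0.64 [ 738. -171.   34.]
side clip_pad 0.62 [ 503. -419.   32.]
side plate 0.9 [548. -16.  20.]
side plate 0.73 [366.  19.  -0.]
side spare 0.71 [ 554. -137.    1.]
side bottle 0.91 [ 457. -155.   -1.]
side cup 0.82 [637. 172.  -1.]
```

View pics/top1.png

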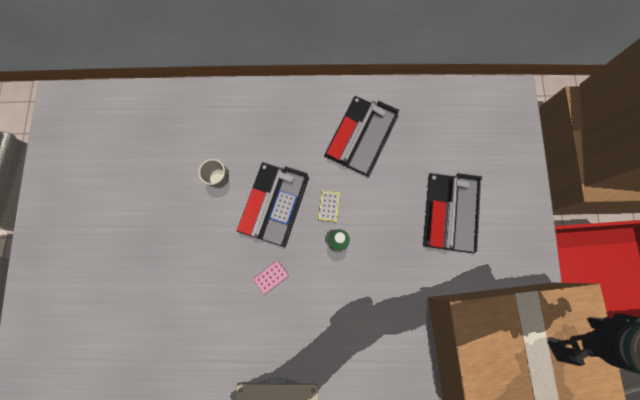

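View pics/side1.png

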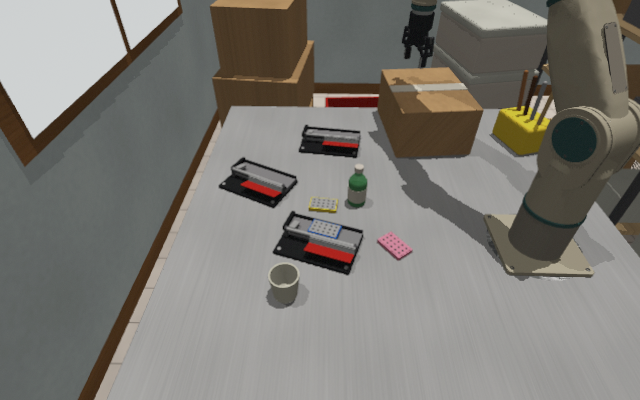

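The target holder is the one at top-view pixel (273,205), with the blue plate at (284,207). The look-alike holders are at (361,136) and (452,213), the pink plate at (271,277), the yellow plate at (329,206), the bottle at (339,240) and the cup at (213,173). The holder's yaw is about -0.36. I'll rise, then travel over to it.

>>> move_arm(steps=[[0, 0, 0, 0, 0, 0.05, 0.062], [0, 0, 0, 0, 0, 0.05, 0.062], [0, 0, -3, 0.0163, 0.043, 0, 0.062], [0, 0, -3, 0.0163, 0.043, 0, 0.062], [0, 0, -3, 0.0163, 0.043, 0, 0.062]])

```text
clock: 1.4
eef_pos: [306.0, -466.9, 301.6]
tool_rot: [3.141, -0.001, 0.246]
force: [1.5, 0.4, 0.7]
width: 61.8
gripper_force: 0.0
```

>>> move_arm(steps=[[0, 0, -3, 0.0163, 0.043, 0, 0.062], [0, 0, -3, 0.0163, 0.043, 0, 0.062], [0, 0, -3, 0.0163, 0.043, 0, 0.062], [0, 0, -3, 0.0163, 0.043, 0, 0.062], [0, 0, -3, 0.0163, 0.043, 0, 0.062]])

```text
clock: 1.9
eef_pos: [387.4, -251.5, 301.5]
tool_rot: [3.141, -0.001, -0.015]
force: [0.8, -0.0, 0.4]
width: 62.3
gripper_force: 0.0
```

>>> move_arm(steps=[[0, 0, -3, 0.0163, 0.043, 0, 0.062], [0, 0, -3, 0.0163, 0.043, 0, 0.062], [0, 0, -3, 0.0163, 0.043, 0, 0.062], [0, 0, -3, 0.0163, 0.043, 0, 0.062], [0, 0, -3, 0.0163, 0.043, 0, 0.062]])

```text
clock: 2.4
eef_pos: [469.0, -36.4, 301.6]
tool_rot: [-3.141, -0.001, -0.277]
force: [1.6, -1.0, 0.4]
width: 61.7
gripper_force: 0.0
```

>>> move_arm(steps=[[0, 0, 0, 0.0163, 0.043, -0.01, 0.062], [0, 0, 0, 0.0163, 0.043, -0.02, 0.062], [0, 0, 0, 0, 0, -0.02, 0.062], [0, 0, 0, 0, 0, 0, 0.062]])

```text
clock: 2.8
eef_pos: [499.2, 48.7, 249.0]
tool_rot: [3.139, 0.005, -0.272]
force: [-0.3, -1.2, 0.2]
width: 62.2
gripper_force: 0.0
```

Run:
```python
from h import *
s=telemetry.read_state(); print(s["eef_pos"],s["tool_rot"],s["qpos"].round(2))
n="wrist"; im,d=eyes.get_image(n); c,Rm,t=cal(n); cv2.imwrite("pics/w1.png",im)
print(c)
for k in ["holder","stop","jaw","clip_pad","plate"]:
    for r in finder.pinpoint(n,k)[:3]: print(k,round(r["confidence"],2),(Rm@r["location"]+t).round(1))
def cloud(n,im,d,m):
    c,Rm,t=cal(n); v,u=np.nonzero(m&(d>0)); K=np.array([[c["fx"],0,c["cx"]],[0,c["fy"],c["cy"]],[0,0,1]])
    p=cv2.undistortPoints(np.float32(np.c_[u,v])[:,None],K,c["distortion"])[:,0]; z=d[v,u]
    return (np.c_[p*z[:,None],z]@Rm.T+t)
for n in ["wrist","top"]:
    if n=="top": im,d=eyes.get_image(n)
    hsv=cv2.cvtColor(im,cv2.COLOR_BGR2HSV); h,sa,v=cv2.split(hsv)
    for nm,m in {"red":((h<6)|(h>174))&(sa>170)&(v>60),"blue":(h>100)&(h<130)&(sa>90)&(v>60)}.items():
        P=cloud(n,im,d,m); P=P[np.hypot(P[:,0]-560,P[:,1]-20)<150]
        if len(P)<20: print(n,nm,len(P)); continue
        r=cv2.minAreaRect(np.float32(P[:,:2])); print(n,nm,len(P),r,np.percentile(P[:,2],[2,50,98]).round(1))
```

```text
[499.21765869  48.72147044 249.02153348] [ 3.13946912  0.00496593 -0.27179893] [-0.09  0.36 -0.08  1.85  0.04  0.93 -2.03]
{'fx': 292.82542142828373, 'fy': 292.82542142828373, 'cx': 316.2281399849071, 'cy': 199.30535922672956, 'distortion': array([-0.04221268,  0.        ,  0.        ,  0.        ,  0.        ]), 'position': array([570.91163422,  26.92010672, 422.32096803]), 'attitude': array([ 2.84479827e+00, -1.98883502e-03, -1.84460125e+00])}
holder 0.65 [584.3 -24.3   0.8]
stop 0.77 [639.4 -46.1  22.8]
jaw 0.63 [626.9 -35.7  26.6]
jaw 0.53 [ 553.6 -139.     5.6]
clip_pad 0.71 [536.8  71.9  30.9]
plate 0.89 [548.7 -11.5  18. ]
plate 0.81 [363.8  14.9   3.6]
wrist red 2589 ((540.0796508789062, 68.86309814453125), (36.977840423583984, 119.67894744873047), 72.1100082397461) [31.4 37.  42.3]
wrist blue 461 ((550.2727661132812, -15.262752532958984), (51.65166473388672, 82.71842956542969), 71.609619140625) [22.9 34.7 36.6]
top red 325 ((534.803955078125, 71.28776550292969), (32.312416076660156, 118.86878204345703), 71.7214584350586) [27.4 33.8 39.1]
top blue 98 ((545.90625, -11.432918548583984), (53.68769836425781, 78.07006072998047), 71.57212829589844) [19.1 29.4 34.9]
```

View pics/w1.png

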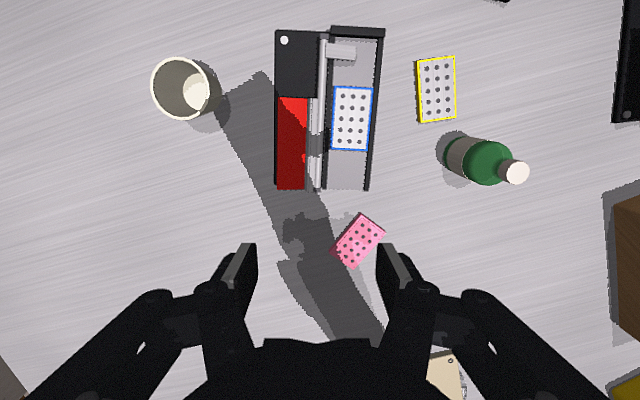

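The wrist view shows the clip bar at (293,143), the plate at (351,118), the tube at (321,110) and the jaw at (340,50). The fingers are at (245,265) and (388,265). Holder yaw is -0.316 and its origin is about (585,-24). I'll align and go down.

>>> move_arm(steps=[[0, 0, -2.5, -0.0005, -0.0055, -0.045, 0.062], [0, 0, 0, 0, 0, -0.045, 0.062], [0, 0, 0, 0, 0, -0.045, 0.062], [0, 0, 0, 0, 0, -0.045, 0.062], [0, 0, 0, 0, 0, -0.009, 0.062]])

```text
clock: 3.65
eef_pos: [497.5, 41.3, 58.9]
tool_rot: [3.138, 0.007, -0.319]
force: [-1.0, -0.4, -0.2]
width: 62.2
gripper_force: 0.0
```

>>> move_arm(steps=[[0, 0, 0, 0, 0, -0.01, 0.062], [0, 0, 0, 0, 0, -0.005, 0.062], [0, 0, 0, 0, 0, 0, 0.062], [0, 0, 0, 0, 0, 0, 0.062]])

```text
clock: 4.05
eef_pos: [501.8, 42.3, 48.7]
tool_rot: [-3.14, -0.003, -0.319]
force: [-0.3, -0.5, 0.8]
width: 62.1
gripper_force: 0.0
```

Run:
```python
from h import *
im,d=eyes.get_image("wrist"); cv2.imwrite("pics/w2.png",im)
im,d=eyes.get_image("side"); cv2.imwrite("pics/s2.png",cv2.resize(im[190:300,230:390],None,fx=5,fy=5,interpolation=2))
```

```text
(no output)
```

View pics/w2.png

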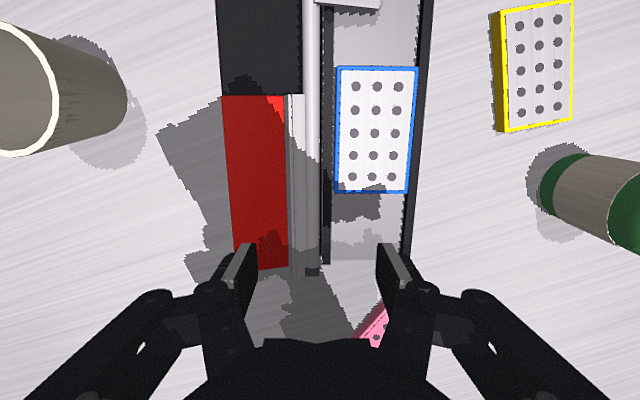

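View pics/s2.png

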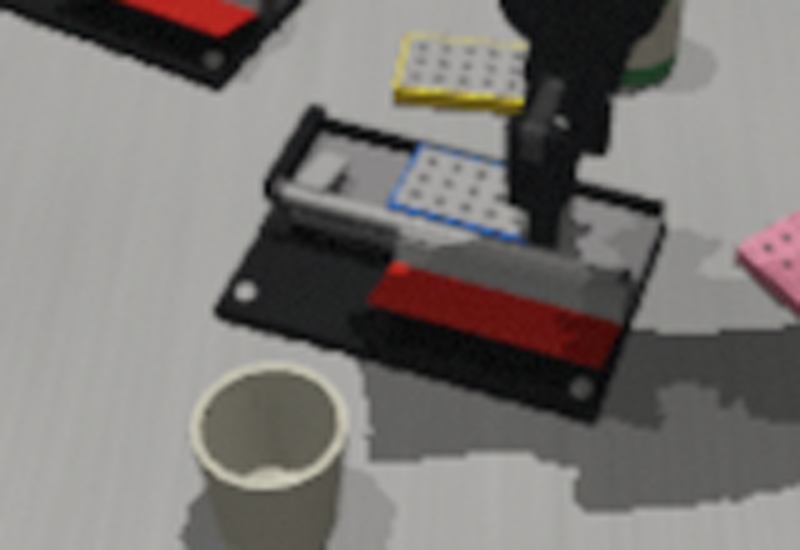

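Run:
```python
from h import *
s=telemetry.read_state(); p=s["eef_pos"]; T=R.from_euler('xyz',s["tool_rot"]).as_matrix(); print(p)
for n in ["side","wrist"]:
    c,Rm,t=cal(n); K=np.array([[c["fx"],0,c["cx"]],[0,c["fy"],c["cy"]],[0,0,1]])
    for y in (-38,0,38):
      for b in (0,8,16):
        q=Rm.T@(p+T@[0,y,-b]-t); uv=cv2.projectPoints(q[None],np.zeros(3),np.zeros(3),K,c["distortion"])[0].ravel()
        print(n,y,b,uv.round(1),((uv-[230,190])*5).round() if n=="side" else "")
```

```text
[501.55630806  42.25333572  48.48780245]
side -38 0 [337.9 249.9] [540. 299.]
side -38 8 [338.1 247.7] [540. 288.]
side -38 16 [338.2 245.4] [541. 277.]
side 0 0 [342.6 239.1] [563. 246.]
side 0 8 [342.7 236.9] [564. 234.]
side 0 16 [342.8 234.7] [564. 223.]
side 38 0 [346.9 228.9] [585. 195.]
side 38 8 [347.1 226.7] [585. 184.]
side 38 16 [347.2 224.5] [586. 172.]
wrist -38 0 [255.1 231.1] 
wrist -38 8 [252.5 236.3] 
wrist -38 16 [249.7 241.9] 
wrist 0 0 [314.9 231.2] 
wrist 0 8 [314.8 236.4] 
wrist 0 16 [314.7 242. ] 
wrist 38 0 [374.6 231.2] 
wrist 38 8 [377.1 236.3] 
wrist 38 16 [379.8 242. ]
```

Run:
```python
from h import *
s=telemetry.read_state(); p=s["eef_pos"]; T=R.from_euler('xyz',s["tool_rot"]).as_matrix()
n="wrist"; im,d=eyes.get_image(n); c,Rm,t=cal(n)
K=np.array([[c["fx"],0,c["cx"]],[0,c["fy"],c["cy"]],[0,0,1]])
print(d[240:300:5,225:262:4].astype(int))
v,u=np.mgrid[236:300,215:420]; v=v.ravel();u=u.ravel(); z=d[v,u]; k=(z>0)
xy=cv2.undistortPoints(np.float32(np.c_[u,v])[:,None],K,c["distortion"])[:,0]
q=((np.c_[xy*z[:,None],z]@Rm.T+t-p)@T)[k]
q=q[(abs(q[:,2])<60)&(abs(q[:,1])<60)&(abs(q[:,0])<15)]
for sg in(-1,1):
    a=q[q[:,1]*sg>0]; print(sg,len(a),np.percentile(a,[1,50,99],axis=0).round(1) if len(a) else'')
n="side"; im,d=eyes.get_image(n); print(d[225:262:2,328:350:2].astype(int))
```

```text
[[242 240 199 199 200 200 203 201 202 204]
 [241 241 201 200 141 142 143 143 204 205]
 [244 244 244 139 137 137 138 143 205 206]
 [246 142 141 133 133 134 134 143 206 207]
 [135 137 127 129 128 129 134 143 152 208]
 [131 124 124 123 124 127 134 142 151 210]
 [118 120 119 119 120 127 133 143 152 249]
 [116 116 117 116 120 126 134 142 152 250]
 [114 113 113 114 119 127 135 144 251 252]
 [108 114 114 113 119 127 134 143 255 253]
 [104 112 114 114 120 128 134 142 254 256]
 [102 103 114 115 121 126 134 257 256 257]]
-1 1641 [[-14.7 -54.9 -59.6]
 [ -3.6 -30.3 -42.4]
 [ 10.6  -1.2  20. ]]
1 1031 [[-14.2   0.1 -59.7]
 [  6.2  32.1 -49.8]
 [ 10.8  45.3  22.1]]
[[1024 1019  843  842  841  839  837  849  871 1069 1072]
 [1016 1016  852  866  846  845  842  855  881 1024 1026]
 [1010 1010  857  858  859  858  846  860  877 1023 1020]
 [1005 1009  861  861  858  856  851  860 1019 1025 1023]
 [ 997  999 1001  901  890  860  854  891 1015 1015 1015]
 [ 994  993  995  906  895  889  888  891 1012 1013 1011]
 [ 992  991  992  909  896  905  891  902 1008 1004 1008]
 [ 973  967  968  985  904  901  895  903 1001 1001 1003]
 [ 965  963  969  968  964  965  967  998  995  998  997]
 [ 965  962  962  959  960  960  961  961  961  960  962]
 [ 964  963  963  959  958  956  957  956  953  955  956]
 [ 967  965  962  959  958  957  955  955  952  952  954]
 [ 958  962  964  963  958  958  956  956  955  954  950]
 [ 952  955  956  956  958  958  959  959  957  956  951]
 [ 943  947  946  948  948  946  949  951  952  951  952]
 [ 935  938  937  943  937  940  942  942  943  944  944]
 [ 933  929  931  927  932  933  933  935  936  933  936]
 [ 962  962  963  928  926  925  927  926  930  929  925]
 [ 961  959  955  957  956  957  957  924  923  919  921]]
```

```bash
cat >> h.py <<'E'
def pts(n,d,sl):
    c,Rm,t=cal(n); K=np.array([[c["fx"],0,c["cx"]],[0,c["fy"],c["cy"]],[0,0,1]])
    v,u=np.mgrid[sl]; v=v.ravel();u=u.ravel(); z=d[v,u]
    xy=cv2.undistortPoints(np.float32(np.c_[u,v])[:,None],K,c["distortion"])[:,0]
    return (np.c_[xy*z[:,None],z]@Rm.T+t)[z>0]
E
python3 - <<'E'
from h import *
for n,sl in (("side",np.s_[205:262,315:365]),("wrist",np.s_[200:300,200:430])):
    s=telemetry.read_state(); p=s["eef_pos"]; T=R.from_euler('xyz',s["tool_rot"]).as_matrix()
    im,d=eyes.get_image(n); P=pts(n,d,sl); q=(P-p)@T; q=q[P[:,2]>44]
    q=q[(abs(q[:,1])<80)&(abs(q[:,0])<45)&(q[:,2]>-60)]
    # lowest points per y bin
    for y in range(-80,80,8):
        a=q[(q[:,1]>=y)&(q[:,1]<y+8)]
        if len(a)>3: print(n,y,len(a),"x",np.percentile(a[:,0],[5,50,95]).round(),"zmax",np.percentile(a[:,2],[50,98]).round(1))
E
```

```text
side -48 29 x [-6.  1.  7.] zmax [-49.8 -42.1]
side -40 24 x [-10.  -6.  12.] zmax [-44.8 -33.9]
side 24 23 x [-10.  -5.  11.] zmax [-49.5 -35.7]
side 32 7 x [-9. -6.  5.] zmax [-45.1 -38.4]
wrist -48 146 x [6. 6. 7.] zmax [-51.9 -42.5]
wrist -40 245 x [ 6. 10. 11.] zmax [-50.3 -39.1]
wrist -32 595 x [-10.   2.  10.] zmax [-49.2 -35.8]
wrist 24 418 x [-10.  -1.   9.] zmax [-50.7 -37.2]
wrist 32 367 x [ 0. 10. 11.] zmax [-48.4 -35.5]
wrist 40 187 x [6. 6. 7.] zmax [-51.6 -42.2]
```

Both cameras put the fingertips about 35 mm behind the reported TCP, at z of about 84. I'll go down guardedly on the force reading and check as I go.

>>> move_arm(steps=[[0, 0, 0, 0, 0, -0.008, 0.062], [0, 0, 0, 0, 0, -0.007, 0.062], [0, 0, 0, 0, 0, 0, 0.062]])

```text
clock: 4.65
eef_pos: [499.5, 42.0, 31.0]
tool_rot: [3.14, 0.002, -0.318]
force: [-0.3, 1.1, 1.0]
width: 62.1
gripper_force: 0.0
```

>>> move_arm(steps=[[0, 0, 0, 0, 0, -0.005, 0.062], [0, 0, 0, 0, 0, 0, 0.062]])

```text
clock: 4.85
eef_pos: [500.1, 42.1, 26.6]
tool_rot: [3.141, 0.001, -0.319]
force: [-0.5, 0.0, -0.1]
width: 62.2
gripper_force: 0.0
```

```bash
cat > tip.py <<'E'
from h import *
for n,sl in (("side",np.s_[200:275,315:365]),("wrist",np.s_[200:300,200:430])):
    s=telemetry.read_state(); p=s["eef_pos"]; T=R.from_euler('xyz',s["tool_rot"]).as_matrix()
    im,d=eyes.get_image(n); P=pts(n,d,sl); q=(P-p)@T; q=q[(abs(abs(q[:,1])-38)<9)&(abs(q[:,0])<13)&(q[:,2]>-70)]
    for sg in(-1,1):
        z=q[q[:,1]*sg>0][:,2]; h,e=np.histogram(p[2]-z,bins=np.arange(0,100,4)); print(n,sg,dict(zip(e[:-1].astype(int).tolist(),h.tolist())))
print(p,s["force"])
im,d=eyes.get_image("side"); cv2.imwrite("pics/s3.png",cv2.resize(im[190:300,230:390],None,fx=5,fy=5,interpolation=2))
E
python3 tip.py
```

```text
side -1 {0: 0, 4: 3, 8: 26, 12: 0, 16: 0, 20: 0, 24: 0, 28: 22, 32: 23, 36: 0, 40: 0, 44: 0, 48: 0, 52: 0, 56: 0, 60: 1, 64: 6, 68: 8, 72: 11, 76: 12, 80: 7, 84: 9, 88: 6, 92: 1}
side 1 {0: 0, 4: 0, 8: 0, 12: 0, 16: 34, 20: 8, 24: 0, 28: 0, 32: 0, 36: 0, 40: 0, 44: 0, 48: 0, 52: 0, 56: 0, 60: 2, 64: 3, 68: 6, 72: 5, 76: 7, 80: 2, 84: 3, 88: 3, 92: 3}
wrist -1 {0: 0, 4: 0, 8: 0, 12: 0, 16: 0, 20: 0, 24: 0, 28: 311, 32: 651, 36: 23, 40: 0, 44: 0, 48: 0, 52: 0, 56: 0, 60: 22, 64: 97, 68: 141, 72: 174, 76: 185, 80: 204, 84: 202, 88: 214, 92: 182}
wrist 1 {0: 0, 4: 0, 8: 0, 12: 0, 16: 718, 20: 253, 24: 0, 28: 0, 32: 0, 36: 0, 40: 0, 44: 0, 48: 0, 52: 0, 56: 0, 60: 20, 64: 91, 68: 141, 72: 157, 76: 194, 80: 198, 84: 210, 88: 215, 92: 193}
[500.30012189  42.14345735  26.88148012] [ 0.24397878  0.79341662 -0.00286529]
```

View pics/s3.png

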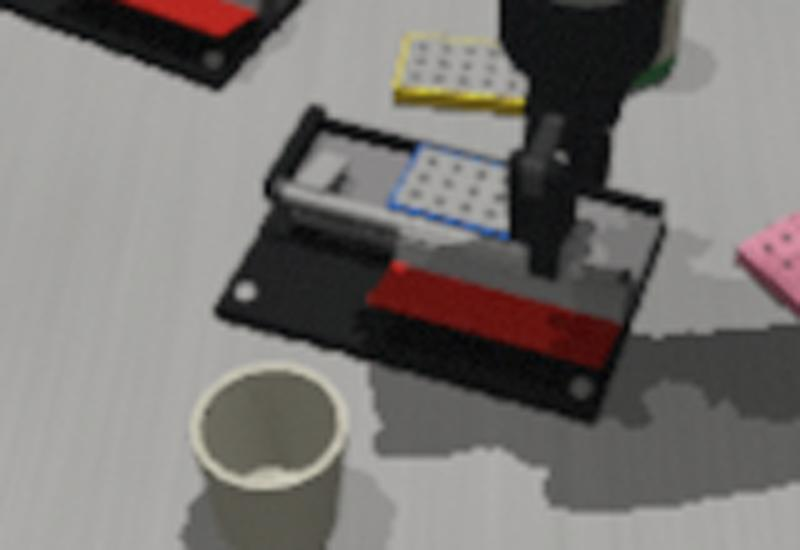

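The tips now measure z of about 61, the bar 32 and the channel floor 20, so about 27 mm remain to contact.

>>> move_arm(steps=[[0, 0, 0, 0, 0, -0.008, 0.062], [0, 0, 0, 0, 0, -0.008, 0.062], [0, 0, 0, 0, 0, -0.004, 0.062], [0, 0, 0, 0, 0, 0, 0.062]])

```text
clock: 5.4
eef_pos: [499.8, 42.1, 6.4]
tool_rot: [3.141, 0.002, -0.318]
force: [-0.3, 0.1, -0.5]
width: 61.8
gripper_force: 0.0
```

>>> move_arm(steps=[[0, 0, 0, 0, 0, -0.004, 0.062], [0, 0, 0, 0, 0, 0, 0.062]])

```text
clock: 5.6
eef_pos: [500.4, 42.1, 2.9]
tool_rot: [3.141, 0.0, -0.319]
force: [0.1, -0.1, 0.7]
width: 62.0
gripper_force: 0.0
```

```bash
python3 tip.py
```

```text
side -1 {0: 0, 4: 8, 8: 24, 12: 0, 16: 0, 20: 0, 24: 1, 28: 13, 32: 25, 36: 3, 40: 6, 44: 5, 48: 15, 52: 9, 56: 9, 60: 11, 64: 3, 68: 2, 72: 0, 76: 0, 80: 0, 84: 0, 88: 0, 92: 0}
side 1 {0: 0, 4: 0, 8: 0, 12: 2, 16: 29, 20: 4, 24: 0, 28: 0, 32: 1, 36: 1, 40: 2, 44: 6, 48: 6, 52: 1, 56: 2, 60: 4, 64: 2, 68: 2, 72: 2, 76: 0, 80: 0, 84: 0, 88: 0, 92: 0}
wrist -1 {0: 0, 4: 0, 8: 0, 12: 0, 16: 0, 20: 0, 24: 0, 28: 280, 32: 408, 36: 49, 40: 98, 44: 133, 48: 172, 52: 189, 56: 207, 60: 200, 64: 212, 68: 183, 72: 49, 76: 0, 80: 0, 84: 0, 88: 0, 92: 0}
wrist 1 {0: 0, 4: 0, 8: 0, 12: 0, 16: 710, 20: 194, 24: 0, 28: 0, 32: 0, 36: 18, 40: 88, 44: 129, 48: 166, 52: 188, 56: 208, 60: 200, 64: 209, 68: 195, 72: 44, 76: 0, 80: 0, 84: 0, 88: 0, 92: 0}
[500.47241468  42.15675057   3.12096784] [-0.55288318 -0.12304054  0.25659895]
```

>>> move_arm(steps=[[0, 0, 0, 0, 0, -0.004, 0.062], [0, 0, 0, 0, 0, 0, 0.062]])

```text
clock: 5.95
eef_pos: [500.4, 42.1, -1.0]
tool_rot: [3.141, 0.0, -0.319]
force: [-0.0, -0.7, 0.4]
width: 61.9
gripper_force: 0.0
```

>>> move_arm(steps=[[0, 0, 0, 0, 0, -0.003, 0.062], [0, 0, 0, 0, 0, 0, 0.062]])

```text
clock: 6.15
eef_pos: [500.7, 42.0, -3.9]
tool_rot: [3.142, -0.0, -0.319]
force: [-0.4, 0.3, 3.1]
width: 61.9
gripper_force: 1.3
```

>>> move_arm(steps=[[0, 0, 0, 0, 0, -0.003, 0.062], [0, 0, 0, 0, 0, 0, 0.062]])

```text
clock: 6.35
eef_pos: [500.5, 41.5, -6.8]
tool_rot: [3.141, -0.0, -0.319]
force: [-0.2, -2.3, 3.9]
width: 62.0
gripper_force: 2.3
```

```bash
python3 tip.py
```

```text
side -1 {0: 0, 4: 5, 8: 8, 12: 0, 16: 0, 20: 0, 24: 9, 28: 27, 32: 2, 36: 10, 40: 13, 44: 11, 48: 8, 52: 5, 56: 4, 60: 1, 64: 0, 68: 0, 72: 0, 76: 0, 80: 0, 84: 0, 88: 0, 92: 0}
side 1 {0: 0, 4: 0, 8: 0, 12: 1, 16: 16, 20: 4, 24: 0, 28: 4, 32: 1, 36: 5, 40: 4, 44: 4, 48: 3, 52: 2, 56: 3, 60: 3, 64: 0, 68: 0, 72: 0, 76: 0, 80: 0, 84: 0, 88: 0, 92: 0}
wrist -1 {0: 0, 4: 0, 8: 0, 12: 0, 16: 0, 20: 0, 24: 154, 28: 446, 32: 124, 36: 154, 40: 179, 44: 203, 48: 195, 52: 206, 56: 212, 60: 132, 64: 0, 68: 0, 72: 0, 76: 0, 80: 0, 84: 0, 88: 0, 92: 0}
wrist 1 {0: 0, 4: 0, 8: 0, 12: 0, 16: 663, 20: 130, 24: 1, 28: 53, 32: 113, 36: 148, 40: 183, 44: 192, 48: 194, 52: 220, 56: 212, 60: 135, 64: 0, 68: 0, 72: 0, 76: 0, 80: 0, 84: 0, 88: 0, 92: 0}
[500.48462095  41.52297185  -6.73306934] [-1.17403999 -2.10388639  3.85666017]
```

>>> move_arm(steps=[[0, 0, 0, 0, 0, -0.002, 0.062], [0, 0, 0, 0, 0, -0.002, 0.062], [0, 0, 0, 0, 0, 0, 0.062]])

```text
clock: 6.8
eef_pos: [500.1, 40.4, -10.6]
tool_rot: [3.14, 0.0, -0.32]
force: [-1.2, -5.8, 7.6]
width: 61.8
gripper_force: 4.0
```

```bash
cat > bar.py <<'E'
from h import *
def fit(n="wrist"):
    s=telemetry.read_state(); im,d=eyes.get_image(n); h,sa,v=cv2.split(cv2.cvtColor(im,cv2.COLOR_BGR2HSV))
    th=-0.316; A=np.array([[np.cos(th),np.sin(th),0],[-np.sin(th),np.cos(th),0],[0,0,1]])
    def sel(m):
        d2=np.where(m,d,0).astype(np.float32); P=pts(n,d2,np.s_[0:400,0:640])
        P=P[np.hypot(P[:,0]-560,P[:,1]-20)<160]; return (P-[585,-24,0])@A.T
    r=sel(((h<6)|(h>174))&(sa>170)&(v>40)); B=np.c_[r[:,:2],np.ones(len(r))]
    for _ in range(3):
        k=np.linalg.lstsq(B,r[:,2],rcond=None)[0]; g=abs(B@k-r[:,2])<4; B,r=B[g],r[g]
    print("bar slope_y",round(k[1],3),"z@(-75,73)",round(k@[-75,73,1],1),"n",len(r),"y",np.percentile(r[:,1],[1,99]).round(1),"x",np.percentile(r[:,0],[1,99]).round(1))
    b=sel((h>100)&(h<130)&(sa>90)&(v>50)); print("plate x",np.percentile(b[:,0],[1,99]).round(1),"y",np.percentile(b[:,1],[1,99]).round(1),"z",np.percentile(b[:,2],[50,98]).round(1))
    p=A@(s["eef_pos"]-[585,-24,0]); print("tcp in holder",p.round(1),"force",(A@s["force"]).round(1),s["clock"])
    return im
E
python3 -c "
from bar import *
cv2.imwrite('pics/w4.png',fit())"
```

```text
bar slope_y 0.038 z@(-75,73) 24.7 n 13871 y [56.1 91.1] x [-132.7  -17.4]
plate x [-79.5   0. ] y [-27.7  24.5] z [31.3 32.7]
tcp in holder [-100.7   34.8  -10.6] force [ 0.7 -5.9  7.6] 6.8
```

View pics/w4.png

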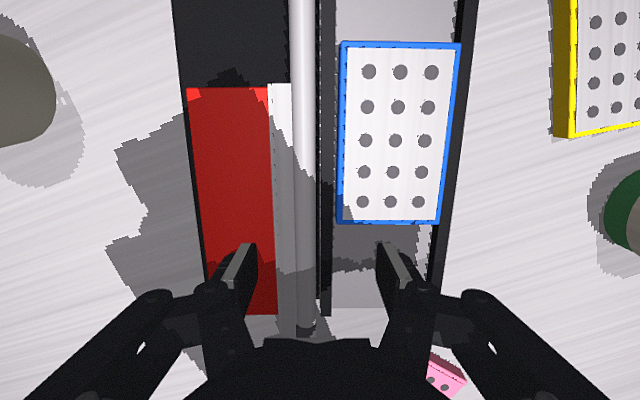

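The wrist view shows the bar pressed nearly level (187-280, 87-315). The channel finger is at (390,270), behind the plate's rear edge at row 222. I'll press 1 mm more and push.

>>> move_arm(steps=[[0, 0, 0, 0, 0, -0.001, 0.062], [0, 0, 0, 0.0038, -0.00124, 0, 0.062], [0, 0, 0, 0.0038, -0.00124, 0, 0.062], [0, 0, 0, 0.0038, -0.00124, 0, 0.062], [0, 0, 0, 0.0038, -0.00124, 0, 0.062]])

```text
clock: 7.35
eef_pos: [513.0, 38.4, -11.9]
tool_rot: [3.141, 0.005, -0.317]
force: [-5.4, 2.1, 6.3]
width: 62.1
gripper_force: 3.9
```

```bash
python3 -c "
from bar import *
fit()"
```

```text
bar slope_y -0.008 z@(-75,73) 23.2 n 12038 y [55.9 90.6] x [-132.4  -16.5]
plate x [-76.2   3.4] y [-27.8  24.7] z [31.3 32.7]
tcp in holder [-87.8  37.  -11.9] force [-5.8  0.4  6.3] 7.35
```

>>> move_arm(steps=[[0, 0, 0, 0.0038, -0.00124, 0, 0.062], [0, 0, 0, 0.0038, -0.00124, 0, 0.062], [0, 0, 0, 0.0038, -0.00124, 0, 0.062], [0, 0, 0, 0.0038, -0.00124, 0, 0.062], [0, 0, 0, 0.0038, -0.00124, 0, 0.062]])

```text
clock: 7.9
eef_pos: [531.8, 32.7, -11.9]
tool_rot: [3.141, 0.006, -0.317]
force: [-4.8, 1.5, 7.3]
width: 62.2
gripper_force: 3.8
```

```bash
python3 -c "
from bar import *
fit()"
```

```text
bar slope_y -0.008 z@(-75,73) 23.1 n 9190 y [55.8 90.5] x [-118.5  -15.8]
plate x [-56.3  23.4] y [-28.2  24.9] z [31.3 32.7]
tcp in holder [-68.2  37.3 -11.9] force [-5.  -0.1  7.3] 7.9
```

>>> move_arm(steps=[[0, 0, 0, 0.0038, -0.00124, 0, 0.062], [0, 0, 0, 0.0038, -0.00124, 0, 0.062], [0, 0, 0, 0.0038, -0.00124, 0, 0.062], [0, 0, 0, 0.0038, -0.00124, 0, 0.062], [0, 0, 0, 0.0038, -0.00124, 0, 0.062]])

```text
clock: 8.45
eef_pos: [550.9, 26.6, -12.0]
tool_rot: [3.141, 0.006, -0.317]
force: [-6.0, 1.6, 6.6]
width: 61.8
gripper_force: 3.8
```

>>> move_arm(steps=[[0, 0, 0, 0.0029, -0.00093, 0, 0.062], [0, 0, 0, 0.0029, -0.00093, 0, 0.062], [0, 0, 0, 0.0019, -0.0006, 0, 0.062], [0, 0, 0, 0, 0, 0, 0.062]])

```text
clock: 8.85
eef_pos: [559.3, 23.9, -11.9]
tool_rot: [-3.142, 0.004, -0.317]
force: [-3.9, 1.2, 5.9]
width: 62.0
gripper_force: 3.3
```

```bash
python3 -c "
from bar import *
fit()"
```

```text
bar slope_y -0.008 z@(-75,73) 23.1 n 5175 y [55.5 90.4] x [-93.5 -16.8]
plate x [-28.8  51.2] y [-28.4  25. ] z [31.3 32.6]
tcp in holder [-39.3  37.6 -11.9] force [-4.1 -0.1  5.9] 8.85
```

>>> move_arm(steps=[[0, 0, 0, 0.0019, -0.0006, 0, 0.062], [0, 0, 0, 0.0019, -0.0006, 0, 0.062], [0, 0, 0, 0.0019, -0.0006, 0, 0.062], [0, 0, 0, 0, 0, 0, 0.062]])

```text
clock: 9.3
eef_pos: [564.9, 22.2, -11.9]
tool_rot: [-3.142, 0.004, -0.317]
force: [-4.5, 1.0, 5.7]
width: 61.7
gripper_force: 3.4
```

>>> move_arm(steps=[[0, 0, 0, 0.00095, -0.0003, 0, 0.062], [0, 0, 0, 0, 0, 0, 0.062]])

```text
clock: 9.5
eef_pos: [565.3, 22.0, -11.9]
tool_rot: [3.141, 0.005, -0.317]
force: [-4.4, 0.7, 6.1]
width: 62.0
gripper_force: 4.1
```

>>> move_arm(steps=[[0, 0, 0, 0.00095, -0.0003, 0, 0.062], [0, 0, 0, 0, 0, 0, 0.062]])

```text
clock: 9.7
eef_pos: [565.3, 22.0, -12.0]
tool_rot: [3.141, 0.007, -0.317]
force: [-6.7, 2.5, 9.1]
width: 62.2
gripper_force: 4.7
```

```bash
python3 -c "
from bar import *
fit()"
```

```text
bar slope_y -0.016 z@(-75,73) 22.9 n 4346 y [55.4 90.3] x [-87.3 -16.7]
plate x [-22.3  57.9] y [-28.2  25.1] z [31.2 32.6]
tcp in holder [-33.   37.6 -12. ] force [-7.1  0.3  9.1] 9.7
```

>>> move_arm(steps=[[0, 0, 0, 0.00095, -0.0003, 0, 0.062], [0, 0, 0, 0, 0, 0, 0.062]])

```text
clock: 9.95
eef_pos: [565.3, 21.9, -12.1]
tool_rot: [3.141, 0.009, -0.317]
force: [-7.9, 2.2, 8.7]
width: 61.6
gripper_force: 5.4
```

>>> move_arm(steps=[[0, 0, 0, 0.00095, -0.0003, 0, 0.062], [0, 0, 0, 0, 0, 0, 0.062]])

```text
clock: 10.15
eef_pos: [565.2, 21.9, -12.2]
tool_rot: [3.14, 0.01, -0.317]
force: [-10.1, 4.1, 10.3]
width: 62.2
gripper_force: 6.2
```

Run:
```python
from bar import *
im=fit(); cv2.imwrite("pics/w5.png",cv2.resize(im[0:200,200:480],None,fx=2.8,fy=2.8,interpolation=2))
```

```text
bar slope_y -0.021 z@(-75,73) 22.7 n 4284 y [55.4 90.1] x [-87.6 -16.8]
plate x [-22.4  57.9] y [-28.2  25.1] z [31.2 32.6]
tcp in holder [-33.   37.4 -12.2] force [-10.8   0.7  10.3] 10.15
```

View pics/w5.png

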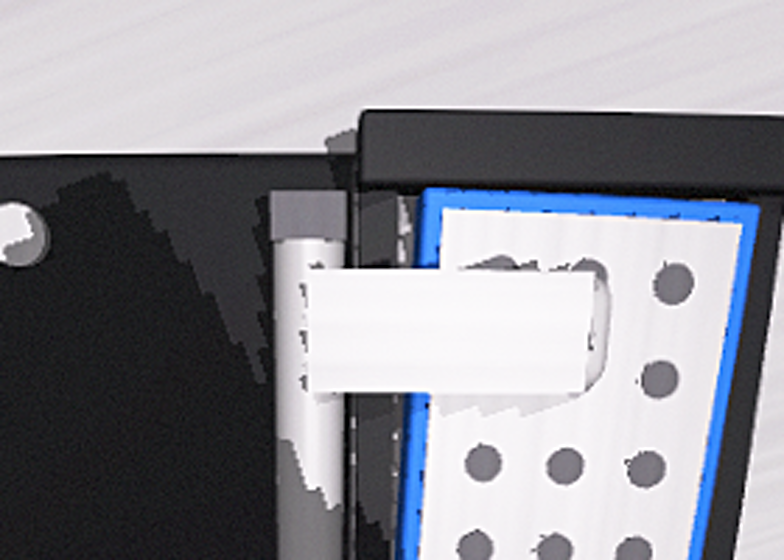

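The crop shows the plate beneath the raised jaw with its front-left corner (420,187) on the stop. The right corner (758,205) looks about 1 mm short, so the plate is slightly skewed. With the bar still held, I'll back off a little, shift toward the lagging side and push again to square it.

>>> move_arm(steps=[[0, 0, 0, -0.0038, 0.00124, 0, 0.062], [0, 0, 0, -0.0029, 0.00093, 0, 0.062], [0, 0, 0, -0.0014, -0.0043, 0, 0.062], [0, 0, 0, -0.0014, -0.0043, 0, 0.062], [0, 0, 0, 0, 0, 0, 0.062]])

```text
clock: 10.7
eef_pos: [562.2, 13.3, -11.4]
tool_rot: [-3.14, -0.001, -0.319]
force: [-0.2, 2.0, 5.8]
width: 62.4
gripper_force: 3.2
```

>>> move_arm(steps=[[0, 0, 0, 0.0019, -0.0006, 0, 0.062], [0, 0, 0, 0.0019, -0.0006, 0, 0.062], [0, 0, 0, 0.0019, -0.0006, 0, 0.062], [0, 0, 0, 0.001, -0.0003, 0, 0.062], [0, 0, 0, 0, 0, 0, 0.062]])

```text
clock: 11.2
eef_pos: [561.8, 12.5, -12.3]
tool_rot: [3.139, 0.011, -0.317]
force: [-9.1, 5.2, 11.9]
width: 61.8
gripper_force: 7.0
```

Run:
```python
from bar import *
im=fit(); cv2.imwrite("pics/w6.png",cv2.resize(im[0:200,200:480],None,fx=2.8,fy=2.8,interpolation=2))
```

```text
bar slope_y -0.036 z@(-75,73) 22.2 n 2976 y [56.3 90. ] x [-89.2 -16.7]
plate x [-22.2  58. ] y [-28.3  24.7] z [31.3 32.5]
tcp in holder [-33.4  27.5 -12.3] force [-10.3   2.1  11.9] 11.2
```

View pics/w6.png

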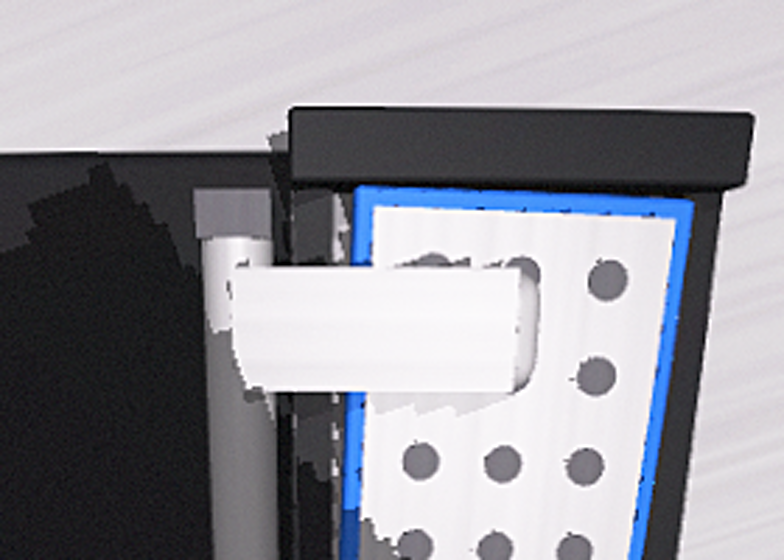

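The plate's front edge (358,187)-(692,203) now lies along the stop, and it doesn't advance under about 10 N, so it is home. I'll draw back with the bar held, then let the clip up.

>>> move_arm(steps=[[0, 0, 0, -0.0038, 0.00124, 0, 0.062], [0, 0, 0, -0.0038, 0.00124, 0, 0.062], [0, 0, 0, -0.0038, 0.00124, 0, 0.062], [0, 0, 0, 0, 0, 0, 0.062]])

```text
clock: 11.65
eef_pos: [559.2, 14.0, -10.9]
tool_rot: [-3.14, -0.005, -0.32]
force: [3.0, 0.3, 6.9]
width: 62.1
gripper_force: 3.2
```

```bash
python3 -c "
from bar import *
fit()"
```

```text
bar slope_y 0.034 z@(-75,73) 24.5 n 3664 y [56.4 91. ] x [-91.2 -16.7]
plate x [-22.3  57.9] y [-28.2  24.7] z [31.2 32.6]
tcp in holder [-36.4  28.1 -10.9] force [2.8 1.2 6.9] 11.65
```

>>> move_arm(steps=[[0, 0, 0, -0.0038, 0.00124, 0, 0.062], [0, 0, 0, 0, 0, 0.001, 0.062], [0, 0, 0, 0, 0, 0.002, 0.062], [0, 0, 0, 0, 0, 0.002, 0.062], [0, 0, 0, 0, 0, 0.002, 0.062]])

```text
clock: 12.2
eef_pos: [551.4, 15.2, -5.3]
tool_rot: [3.14, 0.003, -0.319]
force: [-0.4, -0.7, -0.6]
width: 62.0
gripper_force: 0.0
```

>>> move_arm(steps=[[0, 0, 0, 0, 0, 0.003, 0.062], [0, 0, 0, 0, 0, 0.005, 0.062], [0, 0, 0, 0, 0, 0.01, 0.062], [0, 0, 0, 0, 0, 0.02, 0.062], [0, 0, 0, 0, 0, 0.04, 0.062]])

```text
clock: 12.7
eef_pos: [550.7, 15.7, 72.5]
tool_rot: [3.14, 0.005, -0.318]
force: [0.0, -0.2, 0.2]
width: 61.9
gripper_force: 0.0
```

>>> move_arm(steps=[[0, 0, 0, -0.01, 0, 0.045, 0.062], [0, 0, 0, -0.01, 0, 0.045, 0.062], [0, 0, 0, 0, 0, 0.03, 0.062], [0, 0, 0, 0, 0, 0, 0.062]])

```text
clock: 13.1
eef_pos: [535.9, 16.0, 198.6]
tool_rot: [-3.138, -0.009, -0.319]
force: [0.9, -0.3, 0.2]
width: 62.1
gripper_force: 0.0
```

Run:
```python
from bar import *
im=fit(); cv2.imwrite("pics/w7.png",im)
for k in ["spare","bottle","cup","stop"]:
    eyes.get_image("top")
    for r in finder.pinpoint("top",k)[:2]: print(k,round(r["confidence"],2),world("top",r["location"]).round(0))
```

```text
bar slope_y 0.119 z@(-75,73) 25.1 n 2930 y [54.8 91.2] x [-136.2  -19.8]
plate x [-25.1  56.1] y [-28.9  24.1] z [28.4 30.2]
tcp in holder [-59.1  22.7 198.6] force [0.9 0.  0.2] 13.1
spare 0.97 [ 551. -132.   -2.]
spare 0.74 [584. -24.  -4.]
bottle 0.7 [ 453. -158.   -2.]
stop 0.78 [ 825. -303.   21.]
stop 0.72 [ 621. -511.   19.]
```

View pics/w7.png

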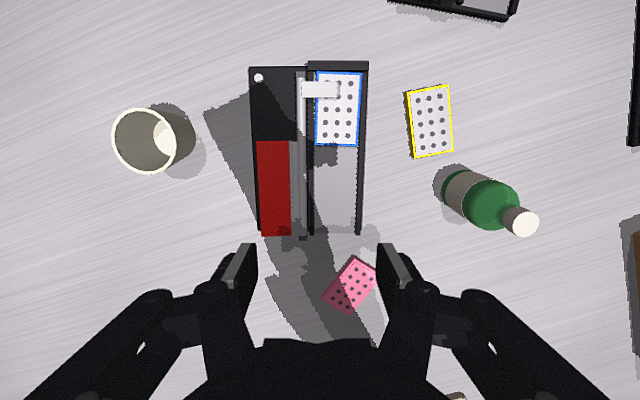

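The final view shows the clip's jaw (320,89) clamped on the plate, with the bar slope corresponding to about 0.16 rad. The plate (338,108) is against the stop and the bystanders haven't moved.

```bash
python3 -c "
from cell import ctrl
print(ctrl.finish_job())"
```

```text
the job is handed in; nothing more can be done
None
```

I pushed the blue plate home against the end stop with the clip bar held down, then let the clip up so its jaw clamped the plate. The hand is clear, the yellow plate, bottle and cup were not touched, and the job is handed in (robot clock about 13 s; no verdict came back).

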